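# Load the card press and clamp it with the screw that starts true

### The job

Slide the middle card bundle fully home into the gap between its two neighbours in the card press, without disturbing them or the things standing nearby. Then start both lever screws gently, turning them clockwise from above: one of them has crossed threads and binds early, which cannot be seen, so the moment it resists stop, do not force it, and turn it back out to its parked stop. Turn the other screw all the way down to its stop, so that the board closes on the bundles.

Things in the scene. Friction and masses are not known exactly. Their poses are not given: they have to be found in the camera images.
- press: Card press, fixed: plywood bed 200 x 280 mm, 10 mm thick; bridge over it; wooden back fence. Origin: centre of the bed's underside, on the table. x runs from the open front (robot side, bed edge at -100 mm) to the fence (its front face at +85 mm, its top 30 mm high), y to the left, z up.
- bridge_mid (a point): Middle of the bridge's top, 35 mm behind the press's origin, 84 mm above the table. The aluminium bridge is 40 mm wide (x of the press), 290 mm long (y), 20 mm thick, on 20 mm posts at y = +130 and -130 mm. The two screws stand 75 mm left and right of this point.
- press_board (a joint): Height of the wooden board under the bridge (60 x 228 x 12 mm): m moved down, 0 = up (underside 47 mm above the table), 0.0065 = closed on the bundles. Driven by the sound screw only; not to be touched.
- gap_home (a point): Where the origin of the middle bundle lies when it is home: on the bed, 21 mm behind and 1 mm left of the press's origin, 10 mm up. Axes as the press.
- bundle: Middle bundle of white card blanks, to be slid home: 130 mm long (x), 66 wide (y; loose edges make it look 136 x 74), 30 high, 0.13 to 0.25 kg. Lies flat on the bed, front part in the mouth of the gap, 20 to 40 mm short of the fence. Origin on its underside; end facing the robot at x = -66 mm, far end at +64, sides at y = -34 and +32. Slides along +x of the press.
- bundle_left: Like bundle, already home on its left (+y) side, loose; about 10 mm free between the two.
- bundle_right: Like bundle, already home on its right (-y) side, loose; about 10 mm free between the two.
- screw_p (a joint): Angle (rad) of the hub of one lever screw; left or right on the bridge varies. 0 = parked stop, lever along the bridge pointing left (+y of press); grows clockwise from above, lever sweeping round the far side. Starts at 0 to 0.25, stays where left. Sound: free (0.04 N m) to its stop at 2.4 = fully down, sinks 2.7 mm/rad. Crossed: as free to about 0.55, where it binds fast.
- screw_q (a joint): Angle of the hub of the other lever screw; same look, parked direction and meaning as screw_p. One of the two is sound, the other crossed.
- screw_p_lever (a joint): Spring give (rad) of screw_p's lever ahead of its hub, clockwise. 0 at rest, and while the screw turns freely; when the screw resists (or is on its lower stop) the lever runs ahead of the hub by 1 rad per 1.6 N m of push, from 0.08 N m. Springs back when let go. Past 0.4 (about 15 N pushed at 50 mm from the axis) the screw is being forced. Turning back, lever and hub move as one.
- screw_q_lever (a joint): The same for screw_q's lever.
- screw_p_axis (a point): Fixed point on the vertical axis of screw_p, 120 mm above the table. The lever arm is a 13 mm round steel bar from 14 to 60 mm off the axis, centre 120 mm (root) to 125 mm (tip) above the table when parked. Hub 28 mm across, top at 136 mm; flange nut 36 mm across, top at 94 mm.
- screw_p_tip (a point): Centre of the black 20 mm ball at the end of screw_p's lever, 66 mm from its axis, moves with the lever.
- screw_q_axis (a point): The same point on the axis of screw_q.
- screw_q_tip (a point): The same ball at the end of screw_q's lever.
- glue_stick: Bystander: standing glue stick, 27 mm thick, 97 mm high, origin at its foot.
- tape_roll: Bystander: roll of packing tape lying flat, 108 mm across, 48 mm high, origin at the centre of its underside.

How it is judged:
By the outcome, as a careful person would: the job done as asked, in the order asked, and still so for the second after the job is handed in, with the robot touching nothing.
It also fails if it takes over 72 s, if anything falls off the work surface, if the arm or the gripper's body presses on something with over 40 N, if the wrist force passes 120 N, or if a joint passes its speed limit or range.

### The arm

A 6-joint arm with a two-finger parallel gripper is mounted at the origin on a cart in front of the work surface, level with it; the furniture and walls round the work are solid. World frame = base frame: x ahead of the robot, y to its left, z up, the work surface at z = 0. Lengths are in mm, angles in rad, forces in N, time in s.
With the tool pointing down it reaches from about 300 to 775 mm from the base axis. Payload 14.6 kg.
Tool frame: the origin (TCP) lies midway between the tips of the shut fingers; the grasp point (between the pads) lies 19 mm behind it (manip.grip_point_offset is the distance from the TCP to the grasp point, in mm); x points along the fingers, z is the direction in which the jaws open and shut, and the axes are right-handed (so a half turn about x gives the same grasp; the last joint's range is limited). The gripper opens to 94 mm and grips with 3 to 60 N. Pads are 16 mm wide; open, the fingers measure 119 mm over their backs; the gripper's body (75 mm by 177 mm) begins 78 mm behind the grasp point.
Start: joints at [1.088, 0.3, 1.521, -0, 1.321, -0.067], TCP at [222.153, 503.127, 205.446] pointing down, gripper open.
Joint ranges: [-3.03, 3.03], [-0.79, 2.21], [0.23, 2.52], [-1.04, 4.18], [0, 3.07], [-2.55, 2.55]. Speed limits (rad/s): [2.22, 2.22, 2.57, 3.14, 3.14, 3.14].

### API

Orientations are given as [roll, pitch, yaw] about the fixed x, y, z axes, in that order (R = Rz(yaw) Ry(pitch) Rx(roll)).
In Python, from cell import manip, camera, calibration, order gives the robot as it stands.
- The arm moves only by the tool jog_arm, never from a script. Its arguments are lists of equal length, an entry for each row: "turn": the turn, a rotation vector about the tool's x, y, z in degrees, a list of three; "dp": the shift along the tool's x, y, z in cm, a list of three; "gripper": the closure, from 0 (fully open) to 1 (shut). In form: {"turn": [[ax, ay, az], ...], "dp": [[tx, ty, tz], ...], "gripper": [gripper, ...]}. A call has 1 to 8 rows; each row shifts and turns the pose as measured when the row begins, along the tool's axes as they then stand; what a row does not reach is not made up. A row lasts 1/8 s, in which the tool goes at most 62.5 mm and 10.7 degrees, less where a joint would pass 70% of its speed; a pose out of reach is approached as far as the arm can. A call is refused whole if a number of a shift passes 6.25 or a number of a turn 10.7, either way. A call with a gripper value outside its range is refused whole. The fingers move at their own pace and stop on an object; "grip_force" is the grip in N (left out, the last holds). Time passes only in rows, so rows that do not move let the fingers close. It gives the time, the measured TCP pose, the force and the opening at its end, in the units of the state.
- manip.read_state(): the state, without advancing time (a new reading comes with each control period).
- camera(name): name is "side" or "top" or "wrist"; returns (picture, depth): 480x640x3 uint8, red, green, blue; 480x640 float32, mm along the optical axis (not along the pixel's ray), 0 where there is no reading.
- calibration(name): a dict with "K" (3x3 intrinsics, pixels), "world_from_camera" (4x4, takes a point from camera to world coordinates). Camera axes: x right, y down, z forward; pixel columns grow to the right and rows downward; lengths in mm; the calibration is good to about 2 mm. The wrist camera is an equidistant fisheye: a pixel r from the principal point sees the ray r / f radians off the axis. A picture is of the moment at which its call begins: read the wrist's pose just before it. calibration takes no time and is no camera call; for the wrist camera it gives the pose at the moment of the call.
- order.sign_off(): hands the job in, once; it reports no verdict.
The state is a dict: "clock": time; "joints": joint angles; "qd": joint speeds; "effort": joint torques, N m; "eef_pos": TCP position; "eef_rot": TCP orientation; "wrist_force": force on the tool from outside, world axes, zero at the start; "moment": the same for the moment, N m; "finger_gap": finger opening in mm.
Only numpy, scipy, OpenCV 4.12 (cv2) and the standard library are available. Lean on these libraries where they do the work, as an engineer would, in place of code of your own. Each camera call takes 0.05 s, during which the arm holds its last target.

## Working session

There is one attempt and no reset: what is moved stays moved. The work goes in short steps, Python scripts to look and compute and a tool call to move; the robot and the scene stay as the last step left them, time stands still between calls to the robot, and variables do not carry over. Pictures are saved under pics/ and viewed, and the job is handed in when it is done.

Besides the shell and the picture viewer there is one more tool, called after "Emit:" as name(argument=value, ...), one argument or row to a line, values as JSON. jog_arm: Moves the arm, as the interface text tells. Its arguments: {"type":"object","properties":{"turn":{"type":"array","items":{"type":"array","items":{"type":"number"}}},"dp":{"type":"array","items":{"type":"array","items":{"type":"number"}}},"gripper":{"type":"array","items":{"type":"number"}},"grip_force":{"type":"number"}},"required":["turn","dp","gripper"]}

```bash
mkdir -p pics; ls; python3 - <<'E'
from cell import manip,camera,calibration
import cv2,numpy as np
print(manip.read_state(), manip.grip_point_offset)
for n in ("side","top","wrist"):
    c=calibration(n); print(n,np.round(c["K"],1).tolist(),np.round(c["world_from_camera"],3).tolist())
    p,d=camera(n); cv2.imwrite(f"pics/{n}0.png",p[:,:,::-1]); np.save(f"pics/{n}0.npy",d); 
E
```

```text
pics
{'clock': 0.0, 'joints': array([ 1.08837430e+00,  3.00489571e-01,  1.52161176e+00, -4.04119799e-06,
        1.32065708e+00, -6.66269275e-02]), 'qd': array([ 1.09240353e-03,  2.80168247e-04, -4.72676384e-05, -8.54299287e-04,
       -5.88639287e-04,  6.25077607e-04]), 'effort': array([ 9.89404543e-04, -5.31797469e+01, -3.52739453e+01,  7.08928448e-02,
        2.43160373e-02, -1.15025359e-04]), 'eef_pos': array([222.04863345, 502.89475349, 204.8632107 ]), 'eef_rot': array([ 3.07832342,  1.56963057, -2.04985966]), 'wrist_force': array([-0.23330312, -0.3182963 , -0.52740705]), 'moment': array([ 0.00591256, -0.01423331, -0.01372788]), 'finger_gap': 94.1346509866522} 18.8
side [[476.4, 0.0, 323.7], [0.0, 476.4, 249.3], [0.0, 0.0, 1.0]] [[0.912, -0.251, 0.325, 257.059], [-0.41, -0.586, 0.699, -855.653], [0.014, -0.771, -0.637, 619.404], [0.0, 0.0, 0.0, 1.0]]
top [[501.5, 0.0, 318.1], [0.0, 501.5, 230.4], [0.0, 0.0, 1.0]] [[0.015, -0.989, 0.145, 355.678], [-1.0, -0.011, 0.027, -267.8], [-0.025, -0.146, -0.989, 1161.752], [0.0, 0.0, 0.0, 1.0]]
wrist [[371.6, 0.0, 327.1], [0.0, 371.6, 242.2], [0.0, 0.0, 1.0]] [[0.404, 0.879, 0.254, 146.945], [0.915, -0.388, -0.113, 535.389], [-0.001, 0.277, -0.961, 383.624], [0.0, 0.0, 0.0, 1.0]]
```

View pics/side0.png

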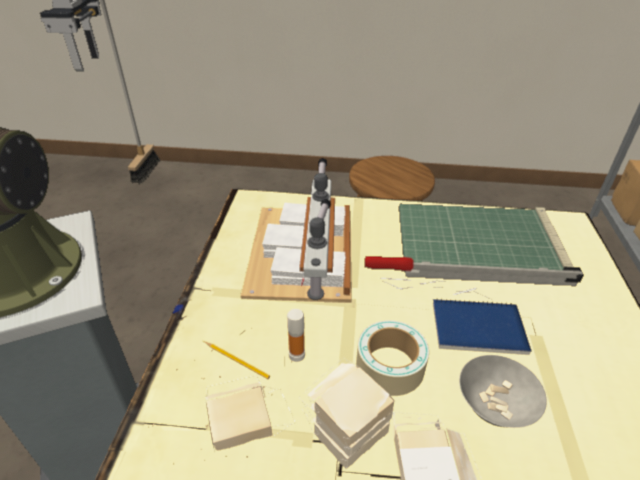

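View pics/top0.png

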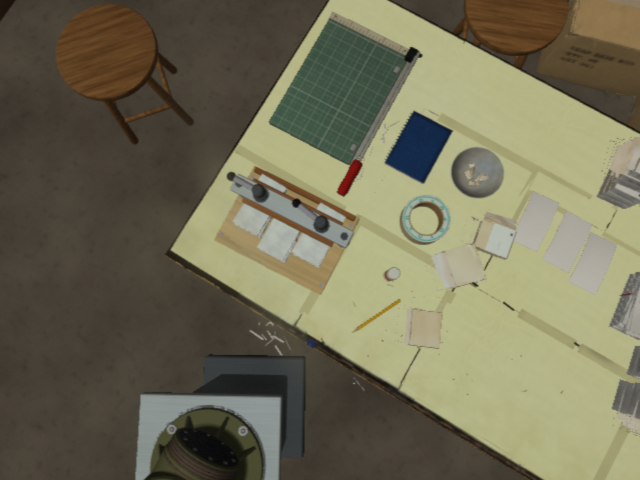

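View pics/wrist0.png

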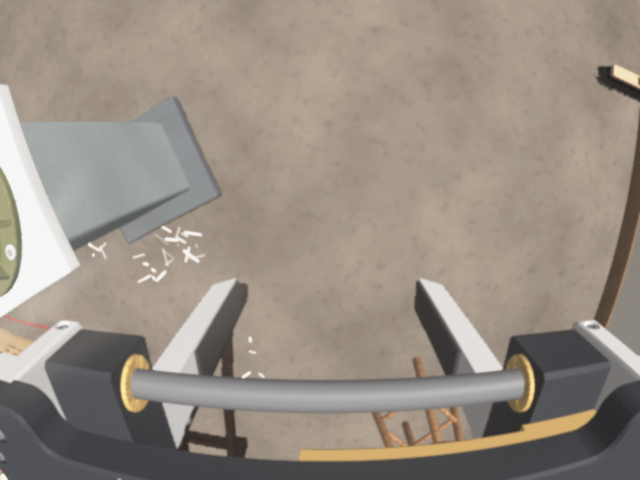

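The top view shows the press around (285,225), its fence to the upper right, the glue stick at (393,273) and the tape at (425,218). I'll zoom in and measure.

```bash
cat > h.py <<'E'
import numpy as np,cv2
from cell import manip,camera,calibration
def pt(name,u,v,z=None,d=None):
    c=calibration(name);K=np.array(c["K"]);T=np.array(c["world_from_camera"])
    r=T[:3,:3]@np.array([(u-K[0,2])/K[0,0],(v-K[1,2])/K[1,1],1.]);o=T[:3,3]
    if d is not None: return o+r*d
    return o+r*((z-o[2])/r[2])
def proj(name,P):
    c=calibration(name);K=np.array(c["K"]);T=np.linalg.inv(np.array(c["world_from_camera"]))
    q=T[:3,:3]@np.asarray(P)+T[:3,3]
    if name=="wrist":
        th=np.arctan2(np.hypot(q[0],q[1]),q[2]);n=q[:2]/np.hypot(q[0],q[1]);return K[:2,2]+K[0,0]*th*n
    return (K@q)[:2]/q[2]
def wcloud(name,dep):
    c=calibration(name);K=np.array(c["K"]);T=np.array(c["world_from_camera"])
    v,u=np.mgrid[:480,:640].astype(float)
    x=(u-K[0,2])/K[0,0];y=(v-K[1,2])/K[1,1]
    if name=="wrist":
        r=np.hypot(x,y)+1e-9;s=np.tan(np.minimum(r,1.5))/r;x=x*s;y=y*s
    P=np.stack([x*dep,y*dep,dep],-1)@T[:3,:3].T+T[:3,3]
    P[dep<=0]=np.nan
    return P
E
python3 - <<'E'
import cv2
p=cv2.imread("pics/top0.png"); cv2.imwrite("pics/top0z.png",cv2.resize(p[150:310,160:420],None,fx=3,fy=3,interpolation=cv2.INTER_CUBIC))
p=cv2.imread("pics/side0.png"); cv2.imwrite("pics/side0z.png",cv2.resize(p[145:305,225:425],None,fx=3.7,fy=3.7,interpolation=cv2.INTER_CUBIC))
E
```

```text
(no output)
```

View pics/top0z.png

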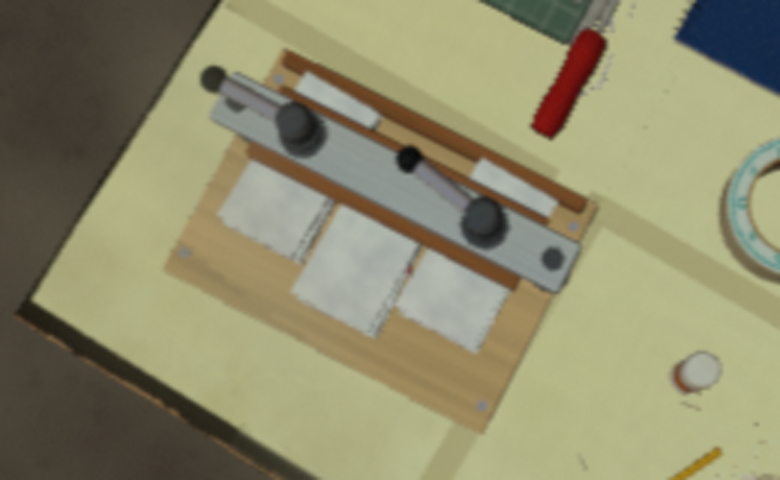

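View pics/side0z.png

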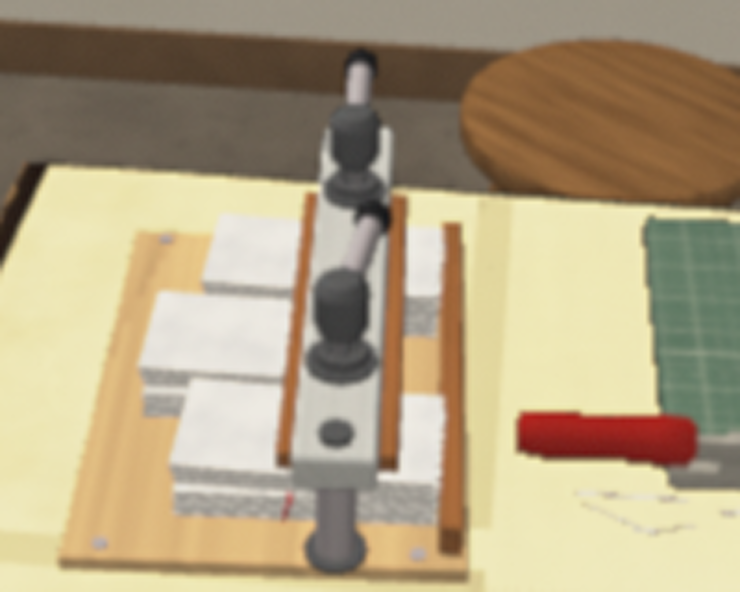

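```bash
python3 - <<'E'
from h import *
z=lambda u,v:(160+u/3,150+v/3)
P={}
for n,(u,v),h in [("nearL",(165,270),10),("nearR",(487,432),10),("farR",(597,197),10),
  ("brL_far",(232,72),84),("brL_near",(210,117),84),("brR_far",(580,245),84),("brR_near",(557,292),84),
  ("hubL",(297,122),136),("hubR",(486,216),136),("tipL",(213,79),125),("tipR",(409,159),125),
  ("midNearL",(293,292),40),("midNearR",(377,337),40),("LnL",(217,212),40),("LnR",(299,259),40),("RnL",(397,305),40),("RnR",(478,352),40),("glue",(700,368),97),
  ("fenceL",(287,52),30),("fenceR",(584,203),30)]:
    P[n]=pt("top",*z(u,v),z=h); print(n,np.round(P[n],1))
a=P["nearR"][:2]-P["nearL"][:2]; print("len",np.linalg.norm(a))
ey=-a/np.linalg.norm(a)
b=(P["hubL"]-P["hubR"])[:2];print("hub",np.linalg.norm(b),np.degrees(np.arctan2(-b[0],b[1])),"edge",np.degrees(np.arctan2(-ey[0],ey[1])))
for s in("far","near"):
  b=(P["brL_"+s]-P["brR_"+s])[:2];print(s,np.linalg.norm(b),np.degrees(np.arctan2(-b[0],b[1])))
b=(P["nearR"]-P["farR"])[:2];print(np.linalg.norm(b),b)
b=(P["fenceL"]-P["fenceR"])[:2];print("fence",np.linalg.norm(b),np.degrees(np.arctan2(-b[0],b[1])))
print("brmid",np.mean([P[k] for k in P if k.startswith("br")],0))
print("hubmid",(P["hubL"]+P["hubR"])/2)
d=np.load("pics/top0.npy");W=wcloud("top",d)
for n,(u,v) in [("hubL",(297,122)),("hubR",(486,216)),("bed",(250,300)),("midtop",(350,270)),("bridge",(390,180))]:
    u,v=z(u,v);print(n,np.round(W[int(v),int(u)],1))
E
```

```text
nearL [499.5   3.   10. ]
nearR [ 378.4 -248.5   10. ]
farR [ 560.5 -331.3   10. ]
brL_far [638.3 -57.5  84. ]
brL_near [604.2 -42.6  84. ]
brR_far [ 512.  -315.1   84. ]
brR_near [ 477.6 -298.7   84. ]
hubL [ 589.1 -114.7  136. ]
hubR [ 524.  -247.9  136. ]
tipL [622.4 -52.2 125. ]
tipR [ 565.8 -193.   125. ]
midNearL [ 480.2 -101.6   40. ]
midNearR [ 447.1 -165.7   40. ]
LnL [540.6 -41.7  40. ]
LnR [ 505.3 -105.3   40. ]
RnL [ 471.3 -180.2   40. ]
RnR [ 436.9 -241.5   40. ]
glue [ 423.6 -399.3   97. ]
fenceL [668.8 -89.3  30. ]
fenceR [ 552.2 -320.4   30. ]
len 279.1457081232819
hub 148.2411921935887 -26.088690864740165 edge -25.709096383830857
far 286.880645545304 -26.13185398626556
near 285.7000151323928 -26.287785003914255
200.0636580679607 [-182.09928228   82.85721859]
fence 258.8011412553505 -26.789627772558873
brmid [ 558.02871664 -178.48914423   84.        ]
hubmid [ 556.55310502 -181.31046008  136.        ]
hubL [ 590.5 -114.7  136.3]
hubR [ 524.5 -247.8  132.9]
bed [476.8 -63.4  11.1]
midtop [ 497.3 -142.7   40.6]
bridge [ 558.1 -176.6   85.4]
```

```bash
python3 - <<'E'
from h import *
from scipy.spatial.transform import Rotation as Ro
s=manip.read_state();R=Ro.from_euler('xyz',s['eef_rot']).as_matrix();print(np.round(R,3))
c=np.array(calibration("wrist")["world_from_camera"]);print("cam in tool",np.round(R.T@(c[:3,3]-s['eef_pos']),1))
print("jaw az",np.degrees(np.arctan2(R[1,2],R[0,2])),"y az",np.degrees(np.arctan2(R[1,1],R[0,1])),"q1",np.degrees(s['joints'][0]),"q6",np.degrees(s['joints'][5]))
E
```

```text
[[-0.    -0.915  0.404]
 [-0.001  0.404  0.915]
 [-1.     0.    -0.001]]
cam in tool [-178.7   81.8   -0.8]
jaw az 66.1771469387644 y az 156.17714476868278 q1 62.36194332379315 q6 -3.8149765289476614
```

Emit:
jog_arm(
  turn=[
    [0,0,0],
    [0,0,0],
    [0,0,0],
    [0,0,0],
    [0,0,0],
    [0,0,0],
    [0,0,0],
    [0,0,0],
  ],
  dp=[
    [0,-3.8,-4.05],
    [0,-3.8,-4.05],
    [0,-3.8,-4.05],
    [0,-3.8,-4.05],
    [0,-3.8,-4.05],
    [0,-3.8,-4.05],
    [0,-3.8,-4.05],
    [0,-3.8,-4.05],
  ],
  gripper=[0.68,0.68,0.68,0.68,0.68,0.68,0.68,0.68],
  grip_force=20,
)

```text
clock: 1.15
eef_pos: [371.5, 73.2, 204.3]
eef_rot: [-2.78, 1.569, -1.619]
wrist_force: [1.1, 1.8, -0.0]
finger_gap: 30.2
```

```bash
cat >> h.py <<'E'
from scipy.spatial.transform import Rotation as Ro
def st(target=None,az=None):
    s=manip.read_state();R=Ro.from_euler('xyz',s['eef_rot']).as_matrix()
    print("t %.2f"%s['clock'],"pos",np.round(s['eef_pos'],1),"jaw az %.2f"%np.degrees(np.arctan2(R[1,2],R[0,2])),"down",np.round(R[:,0],3),"F",np.round(s['wrist_force'],1),"gap %.1f"%s['finger_gap'],"q6 %.0f q1 %.0f"%(np.degrees(s['joints'][5]),np.degrees(s['joints'][0])))
    if target is not None: print("need dp cm (tool)",np.round(R.T@(np.asarray(target)-s['eef_pos'])/10,2))
    return s,R
E
python3 - <<'E'
from h import *
st((445,-124.5,205))
E
```

```text
t 1.15 pos [371.5  73.2 204.3] jaw az 66.53 down [-0.    -0.002 -1.   ] F [ 1.1  1.8 -0. ] gap 30.2 q6 -61 q1 6
need dp cm (tool) [ -0.03 -14.62 -15.21]
```

Emit:
jog_arm(
  turn=[
    [2.5,0,0],
    [0,0,0],
    [0,0,0],
    [0,0,0],
    [0,0,0],
  ],
  dp=[
    [0,-3.65,-3.8],
    [0,-3.5,-3.9],
    [0,-3.5,-3.95],
    [0,-3.5,-3.95],
    [0,0,0],
  ],
  gripper=[0.68,0.68,0.68,0.68,0.68],
)

```text
clock: 1.78
eef_pos: [433.0, -138.4, 204.4]
eef_rot: [-2.676, 1.569, -1.565]
wrist_force: [-0.2, 0.2, 0.4]
finger_gap: 30.0
```

```bash
python3 - <<'E'
from h import *
st((445,-124.5,205))
p,d=camera("wrist"); cv2.imwrite("pics/wrist1.png",p[:,:,::-1]); np.save("pics/wrist1.npy",d)
np.save("pics/wrist1T.npy",calibration("wrist")["world_from_camera"])
E
```

```text
t 1.77 pos [ 433.  -138.4  204.4] jaw az 63.68 down [ 0.    -0.002 -1.   ] F [-0.2  0.2  0.4] gap 30.0 q6 -86 q1 -22
need dp cm (tool) [-0.06 -0.46  1.78]
```

View pics/wrist1.png

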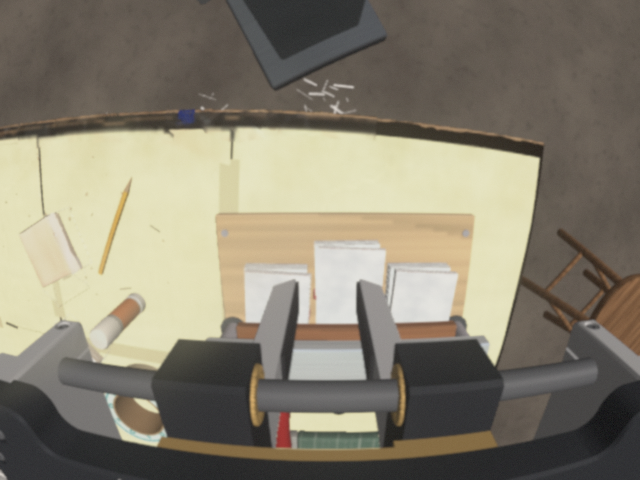

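```bash
python3 - <<'E'
import cv2
p=cv2.imread("pics/wrist1.png"); cv2.imwrite("pics/w1z.png",cv2.resize(p[195:345,205:485],None,fx=2.8,fy=2.8,interpolation=cv2.INTER_CUBIC))
E
```

```text
(no output)
```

View pics/w1z.png

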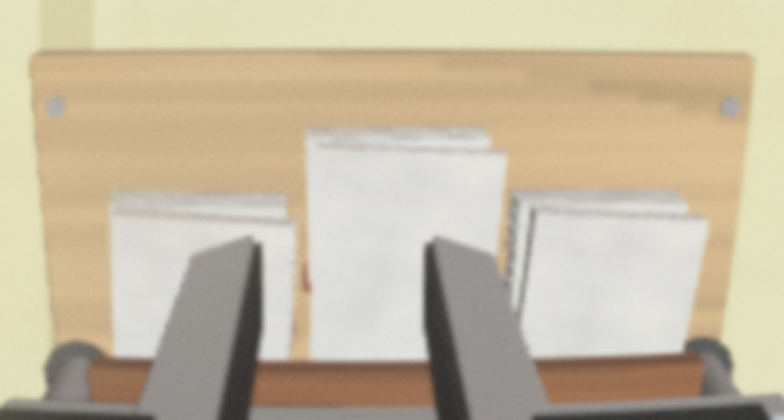

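```bash
cat >> h.py <<'E'
def wpt(T,u,v,z):
    K=np.array(calibration("wrist")["K"]);x=np.array([(u-K[0,2])/K[0,0],(v-K[1,2])/K[1,1]]);th=np.hypot(*x)
    r=T[:3,:3]@np.r_[x/th*np.sin(th),np.cos(th)];o=T[:3,3];return o+r*((z-o[2])/r[2])
PSI=np.radians(-26.1);PO=np.array([526.,-164.])
def topress(P): 
    d=np.asarray(P)[:2]-PO;return np.array([d[0]*np.cos(PSI)+d[1]*np.sin(PSI),-d[0]*np.sin(PSI)+d[1]*np.cos(PSI)])
def toworld(x,y,z): return np.array([PO[0]+x*np.cos(PSI)-y*np.sin(PSI),PO[1]+x*np.sin(PSI)+y*np.cos(PSI),z])
E
python3 - <<'E'
from h import *
T=np.load("pics/wrist1T.npy")
for n,u,v,z in [("bedR",32,55,10),("bedL",752,57,10),("mlowR",307,130,20),("mlowL",490,130,20),("mupR",318,147,40),("mupL",505,153,40),("RlowR",112,194,20),("RlowL",286,196,20),("RupR",112,212,40),("RupL",296,222,40),("Llow1",514,192,20),("Llow2",685,192,20),("Lup1",533,210,40),("Lup2",706,216,40)]:
    P=wpt(T,205+u/2.8,195+v/2.8,z);print(n,np.round(P,1),np.round(topress(P),1))
E
```

```text
bedR [ 377. -241.   10.] [-100.  -134.7]
bedL [498.6   5.8  10. ] [-99.3 140.5]
mlowR [ 446.9 -159.2   20. ] [-73.2 -30.5]
mlowL [476.4 -99.3  20. ] [-73.   36.3]
mupR [ 449.2 -155.4   40. ] [-72.8 -26. ]
mupL [479.9 -98.   40. ] [-70.4  39. ]
RlowR [ 436.7 -236.6   20. ] [ -48.3 -104.4]
RlowL [ 466.2 -177.7   20. ] [-47.7 -38.6]
RupR [ 438.4 -232.6   40. ] [ -48.5 -100.1]
RupL [ 470.5 -174.8   40. ] [-45.1 -34.1]
Llow1 [ 502.5 -100.9   20. ] [-48.9  46.3]
Llow2 [532.9 -40.6  20. ] [-48.1 113.8]
Lup1 [503.9 -97.4  40. ] [-49.1  50.1]
Lup2 [535.9 -39.7  40. ] [-45.7 116. ]
```

```bash
python3 - <<'E'
from h import *
st(toworld(-93,1.5,18))
E
```

```text
t 1.82 pos [ 432.8 -137.   204.4] jaw az 63.74 down [-0.    -0.002 -1.   ] F [-0.4  0.6 -1.1] gap 29.9 q6 -86 q1 -22
need dp cm (tool) [18.64 -0.24  1.85]
```

Emit:
jog_arm(
  turn=[
    [0,0,0],
    [0,0,0],
    [0,0,0],
    [0,0,0],
    [0,0,0],
    [0,0,0],
  ],
  dp=[
    [0,-0.2,1.85],
    [5,0,0],
    [5,0,0],
    [4,0,0],
    [3,0,0],
    [0,0,0],
  ],
  gripper=[0.68,0.68,0.68,0.68,0.68,0.68],
)

```text
clock: 2.58
eef_pos: [442.4, -114.1, 31.2]
eef_rot: [-1.783, 1.568, -0.664]
wrist_force: [-0.6, -0.1, 0.9]
finger_gap: 30.0
```

```bash
python3 - <<'E'
from h import *
st(toworld(-93,1.5,18))
E
```

```text
t 2.58 pos [ 442.4 -114.1   31.2] jaw az 64.12 down [ 0.002 -0.002 -1.   ] F [-0.6 -0.1  0.9] gap 30.0 q6 -83 q1 -19
need dp cm (tool) [ 1.32 -0.4  -0.66]
```

Emit:
jog_arm(
  turn=[
    [0.2,0,0],
    [0,0,0],
    [0,0,0],
  ],
  dp=[
    [0,0,-0.66],
    [1.3,0,0],
    [0,0,0],
  ],
  gripper=[0.68,0.68,0.68],
)

```text
clock: 2.95
eef_pos: [440.7, -120.0, 20.5]
eef_rot: [-1.562, 1.564, -0.445]
wrist_force: [-0.3, 0.7, -0.1]
finger_gap: 30.0
```

```bash
python3 - <<'E'
from h import *
s,R=st(toworld(-45-8,1.5,18)); print(topress(s['eef_pos']))
E
```

```text
t 2.95 pos [ 440.7 -120.    20.5] jaw az 63.97 down [ 0.006 -0.003 -1.   ] F [-0.3  0.7 -0.1] gap 30.0 q6 -84 q1 -20
need dp cm (tool) [ 0.28 -4.29 -0.06]
[-95.94036645   2.03133729]
```

Emit:
jog_arm(
  turn=[
    [0,0,0],
    [0,0,0],
    [0,0,0],
    [0,0,0],
    [0,0,0],
    [0,0,0],
    [0,0,0],
    [0,0,0],
  ],
  dp=[
    [0,-0.5,0],
    [0,-0.5,0],
    [0,-0.5,0],
    [0,-0.5,0],
    [0,-0.5,0],
    [0,-0.5,0],
    [0,-0.3,0],
    [0,0,0],
  ],
  gripper=[0.68,0.68,0.68,0.68,0.68,0.68,0.68,0.68],
)

```text
clock: 3.95
eef_pos: [473.0, -135.7, 21.5]
eef_rot: [-1.55, 1.563, -0.433]
wrist_force: [-0.1, 0.1, -1.3]
finger_gap: 30.1
```

```bash
python3 - <<'E'
from h import *
s,R=st(toworld(-45-8,1.5,18)); print(topress(s['eef_pos']))
p,d=camera("wrist"); cv2.imwrite("pics/wrist2.png",cv2.resize(p[140:400,180:500,::-1],None,fx=2.3,fy=2.3))
E
```

```text
t 3.95 pos [ 473.  -135.7   21.5] jaw az 63.96 down [ 0.007 -0.003 -1.   ] F [-0.1  0.1 -1.3] gap 30.1 q6 -84 q1 -20
need dp cm (tool) [ 0.35 -0.71 -0.06]
[-60.0864032    2.08672322]
```

View pics/wrist2.png

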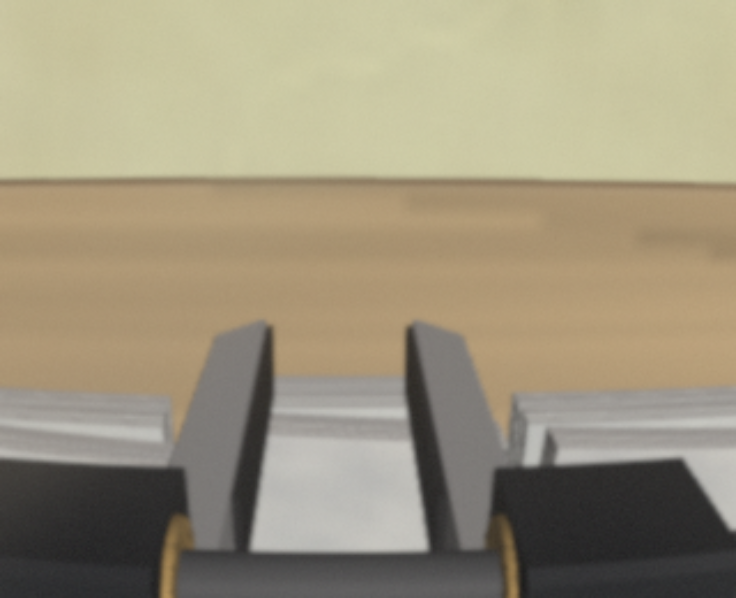

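The fingers are on the middle bundle's end. Its edge, at (340,377), is still slightly proud of its neighbours' at about row 392. I'll push on in small steps.

Emit:
jog_arm(
  turn=[
    [0,0,0],
    [0,0,0],
    [0,0,0],
  ],
  dp=[
    [0,-0.25,0],
    [0,-0.25,0],
    [0,0,0],
  ],
  gripper=[0.68,0.68,0.68],
)

```text
clock: 4.38
eef_pos: [477.5, -137.9, 21.5]
eef_rot: [-1.549, 1.563, -0.432]
wrist_force: [-0.2, -0.8, -0.3]
finger_gap: 30.3
```

Emit:
jog_arm(
  turn=[
    [0,0,0],
    [0,0,0],
  ],
  dp=[
    [0,-0.2,0],
    [0,0,0],
  ],
  gripper=[0.68,0.68],
)

```text
clock: 4.62
eef_pos: [479.2, -138.7, 21.5]
eef_rot: [-1.544, 1.564, -0.428]
wrist_force: [-1.4, 0.2, 1.1]
finger_gap: 30.2
```

Emit:
jog_arm(
  turn=[
    [0,0,0],
    [0,0,0],
  ],
  dp=[
    [0,-0.15,0],
    [0,0,0],
  ],
  gripper=[0.68,0.68],
)

```text
clock: 4.88
eef_pos: [479.1, -138.6, 21.4]
eef_rot: [-1.607, 1.568, -0.49]
wrist_force: [0.3, -0.1, 0.2]
finger_gap: 29.9
```

Emit:
jog_arm(
  turn=[
    [0,0,0],
    [0,0,0],
  ],
  dp=[
    [0,-0.15,0],
    [0,0,0],
  ],
  gripper=[0.68,0.68],
)

```text
clock: 5.12
eef_pos: [479.1, -138.6, 21.4]
eef_rot: [1.758, 1.569, 2.875]
wrist_force: [1.1, -0.6, 0.4]
finger_gap: 30.2
```

```bash
python3 - <<'E'
from h import *
s,R=st(toworld(-45-8,1.5,18)); print(topress(s['eef_pos']))
p,d=camera("wrist"); cv2.imwrite("pics/wrist3.png",cv2.resize(p[140:400,180:500,::-1],None,fx=2.3,fy=2.3))
E
```

```text
t 5.12 pos [ 479.1 -138.6   21.4] jaw az 63.97 down [-0.002  0.    -1.   ] F [ 1.1 -0.6  0.4] gap 30.2 q6 -84 q1 -20
need dp cm (tool) [ 0.34 -0.03 -0.07]
[-53.31833134   2.1724323 ]
```

View pics/wrist3.png

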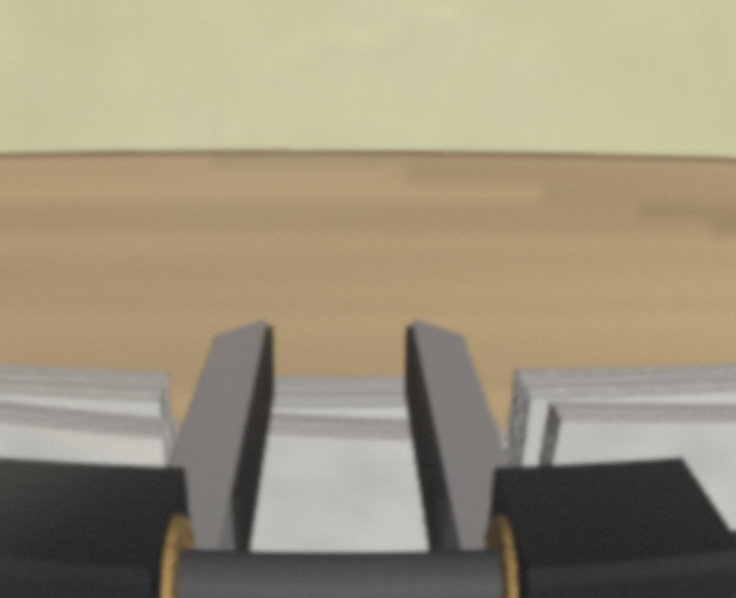

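Emit:
jog_arm(
  turn=[
    [0,0,0],
  ],
  dp=[
    [0,-0.2,0],
  ],
  gripper=[0.68],
)

```text
clock: 5.3
eef_pos: [479.3, -138.7, 21.4]
eef_rot: [1.652, 1.564, 2.769]
wrist_force: [-24.3, 11.6, 23.9]
finger_gap: 30.0
```

```bash
python3 - <<'E'
from h import *
s,R=st(toworld(-45-8,1.5,18)); print(topress(s['eef_pos']))
E
```

```text
t 5.30 pos [ 479.3 -138.7   21.4] jaw az 63.97 down [-0.006  0.002 -1.   ] F [-24.3  11.6  23.9] gap 30.0 q6 -84 q1 -20
need dp cm (tool) [ 0.34 -0.01 -0.07]
[-53.12348987   2.18682277]
```

Emit:
jog_arm(
  turn=[
    [0,0,0],
    [0,0,0],
    [0,0,0],
    [0,0,0],
    [0,0,0],
    [0,0,0],
    [0,0,0],
    [0,0,0],
  ],
  dp=[
    [0,1,0],
    [0,2,0],
    [0,0,0],
    [-5,0,0],
    [-6,0,0],
    [-6,0,0],
    [0,3,0],
    [0,0,0],
  ],
  gripper=[0.68,0.68,0.68,0.68,0.68,0.68,0.68,0.68],
)

```text
clock: 6.3
eef_pos: [428.8, -114.1, 199.1]
eef_rot: [-1.6, 1.569, -0.484]
wrist_force: [-0.3, -0.4, -0.3]
finger_gap: 29.7
```

```bash
python3 - <<'E'
from h import *
st()
T=np.array(calibration("wrist")["world_from_camera"])
p,d=camera("wrist"); cv2.imwrite("pics/wrist4.png",p[:,:,::-1]); np.save("pics/wrist4T.npy",T)
p,d=camera("top"); cv2.imwrite("pics/top4.png",cv2.resize(p[150:310,160:420,::-1],None,fx=3,fy=3,interpolation=cv2.INTER_CUBIC))
for n,P in [("hubL",(589.1,-114.7)),("hubR",(524,-247.9)),("tipL",(622.4,-52.2)),("tipR",(565.8,-193))]: print(n,topress(P))
E
```

```text
t 6.30 pos [ 428.8 -114.1  199.1] jaw az 63.95 down [ 0.002 -0.001 -1.   ] F [-0.3 -0.4 -0.3] gap 29.7 q6 -84 q1 -20
hubL [34.97653896 72.0329211 ]
hubR [ 35.1148412  -76.22439195]
tipL [ 37.38465911 142.80961894]
tipR [48.49973344 -8.53322074]
```

View pics/wrist4.png

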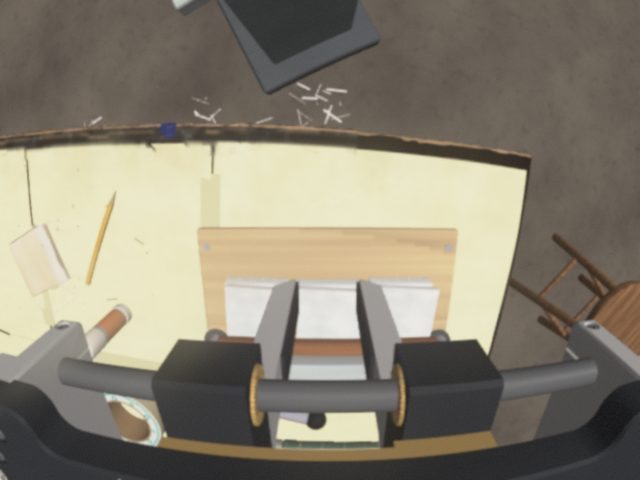

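View pics/top4.png

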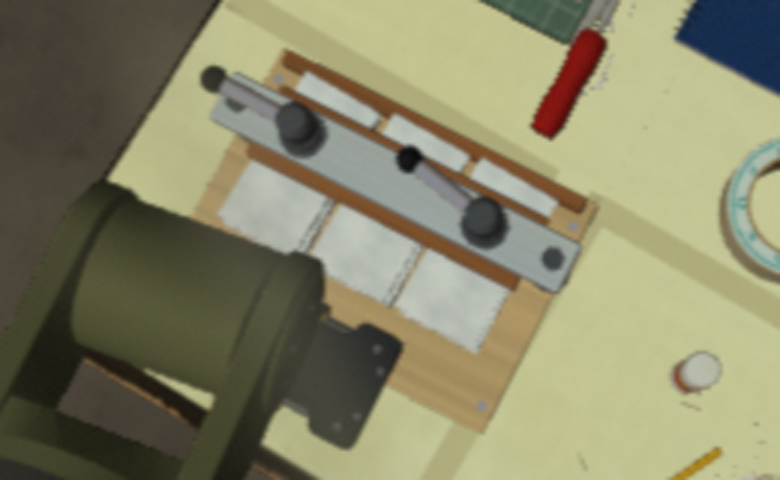

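Emit:
jog_arm(
  turn=[
    [10.6,0,0],
    [10.6,0,0],
    [10.6,0,0],
    [10.6,0,0],
    [10.6,0,0],
    [10.6,0,0],
    [10.6,0,0],
    [10.6,0,0],
  ],
  dp=[
    [0,0,0],
    [0,0,0],
    [0,0,0],
    [0,0,0],
    [0,0,0],
    [0,0,0],
    [0,0,0],
    [0,0,0],
  ],
  gripper=[0.68,0.68,0.68,0.68,0.68,0.68,0.68,0.68],
)

```text
clock: 7.4
eef_pos: [435.1, -117.7, 194.7]
eef_rot: [-2.951, 1.567, 2.944]
wrist_force: [-0.1, -0.1, -0.4]
finger_gap: 30.3
```

```bash
python3 - <<'E'
from h import *
st(toworld(43.9,-29.9,195))
E
```

```text
t 7.40 pos [ 435.1 -117.7  194.7] jaw az -22.23 down [-0.004  0.001 -1.   ] F [-0.1 -0.1 -0.4] gap 30.3 q6 2 q1 -20
need dp cm (tool) [-0.08 -4.13 14.35]
```

Emit:
jog_arm(
  turn=[
    [7,0,0],
    [7,0,0],
    [0,0,0],
    [0,0,0],
    [0,0,0],
    [0,0,0],
  ],
  dp=[
    [0,0,0],
    [0,0,0],
    [0,-0.1,5],
    [0,-0.1,5],
    [0,-0.1,3],
    [0,0,0],
  ],
  gripper=[0.68,0.68,0.68,0.68,0.68,0.68],
)

```text
clock: 8.15
eef_pos: [543.7, -202.7, 189.4]
eef_rot: [-2.784, 1.563, 2.855]
wrist_force: [-0.2, -0.3, -0.2]
finger_gap: 29.9
```

```bash
python3 - <<'E'
from h import *
st(toworld(43.9,-29.9,195))
T=np.array(calibration("wrist")["world_from_camera"])
p,d=camera("wrist"); cv2.imwrite("pics/wrist5.png",p[:,:,::-1]); np.save("pics/wrist5T.npy",T)
E
```

```text
t 8.15 pos [ 543.7 -202.7  189.4] jaw az -36.91 down [-0.008  0.002 -1.   ] F [-0.2 -0.3 -0.2] gap 29.9 q6 13 q1 -24
need dp cm (tool) [-0.57 -0.08  1.13]
```

View pics/wrist5.png

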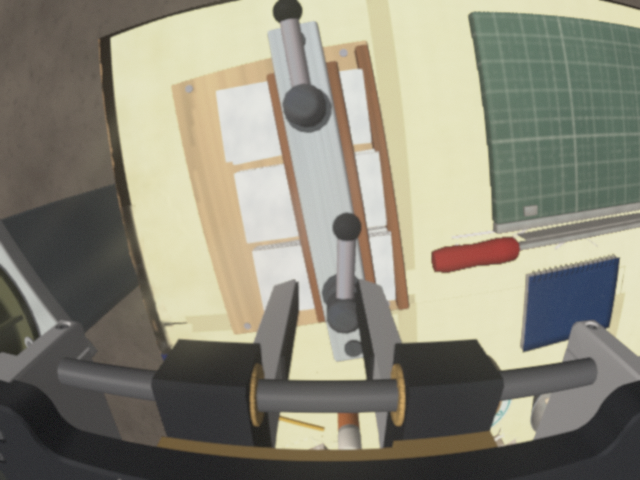

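```bash
python3 - <<'E'
from h import *
T=np.load("pics/wrist5T.npy")
for n,u,v,z in [("ballR",347,227,125),("hubR",345,317,136),("hubL",305,106,136),("ballL",288,11,125)]:
    P=wpt(T,u,v,z);print(n,np.round(P,1),np.round(topress(P),1))
E
```

```text
ballR [ 565.8 -193.9  125. ] [48.9 -9.3]
hubR [ 527.9 -243.   136. ] [ 36.5 -70.1]
hubL [ 592.  -114.2  136. ] [37.4 73.8]
ballL [622.5 -53.6 125. ] [ 38.1 141.6]
```

Emit:
jog_arm(
  turn=[
    [0.4,0,0],
    [0,0.4,0],
    [0,0,0],
    [0,0,0],
    [0,0,0],
  ],
  dp=[
    [0,-0.1,1.1],
    [0,0,0],
    [4,0,0],
    [4,0,0],
    [0,0,0],
  ],
  gripper=[0.68,0.68,0.68,0.68,0.68],
)

```text
clock: 8.82
eef_pos: [550.3, -208.3, 109.0]
eef_rot: [-2.971, 1.557, 2.661]
wrist_force: [0.4, 0.8, 0.2]
finger_gap: 30.0
```

```bash
python3 - <<'E'
from h import *
st(toworld(43.9,-29.9,102))
T=np.array(calibration("wrist")["world_from_camera"])
p,d=camera("wrist"); cv2.imwrite("pics/wrist6.png",p[:,:,::-1]); np.save("pics/wrist5T.npy",T)
E
```

```text
t 8.82 pos [ 550.3 -208.3  109. ] jaw az -37.26 down [-0.012  0.006 -1.   ] F [0.4 0.8 0.2] gap 30.0 q6 13 q1 -24
need dp cm (tool) [ 0.7  -0.03  0.28]
```

View pics/wrist6.png

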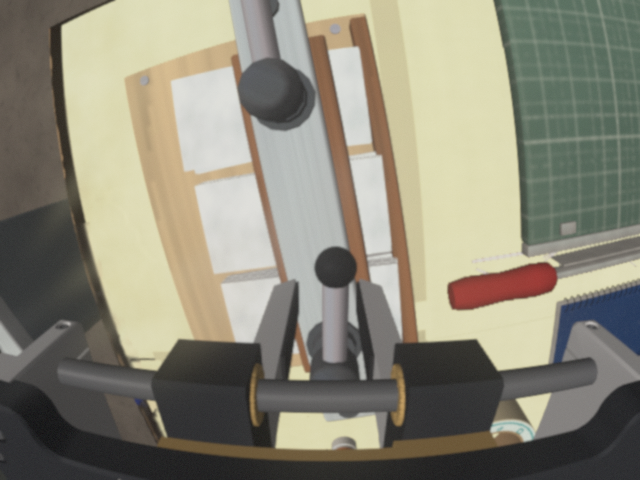

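```bash
cat >> h.py <<'E'
AX={'R':np.array([35.5,-74.5]),'L':np.array([36.,74.])}
def lev(side,Ls,z=103,r=46,off=8.5,yawf=1.0,yaw0=0.0):
    """prints estimated lever angle from pushing finger, plus moves to lever angles Ls"""
    s,R=st();p=topress(s['eef_pos'])-AX[side]
    rr=np.hypot(*p);phi=np.arctan2(p[0],p[1]);
    az=np.arctan2(R[1,2],R[0,2])
    F=s['wrist_force'];pf=np.array([F[0]*np.cos(PSI)+F[1]*np.sin(PSI),-F[0]*np.sin(PSI)+F[1]*np.cos(PSI)])
    t=np.array([np.cos(phi),-np.sin(phi)])
    print("r %.1f phi %.3f est lever %.3f yawang %.3f  tangential F %.2f radial F %.2f"%(rr,phi,phi-np.arcsin(off/rr),PSI-az,pf@t,pf@np.array([t[1]*-1,t[0]])))
    pos=s['eef_pos'];
    for L in Ls:
        u=np.array([np.sin(L),np.cos(L)]);tt=np.array([np.cos(L),-np.sin(L)])
        q=AX[side]+r*u+off*tt;P=toworld(*q,z)
        y=yaw0+yawf*L
        print("L %.2f"%L,"dp",np.round(R.T@(P-pos)/10,2),"turn x %.1f"%np.degrees(y-(PSI-az)))
        a=PSI-y # new jaw az
        zc=np.array([np.cos(a),np.sin(a),0]);xc=np.array([0,0,-1.]);R=np.column_stack([xc,np.cross(zc,xc),zc]);pos=P;az=a
E
python3 - <<'E'
from h import *
lev('R',[0.2,.25,.3,.35,.4])
E
```

```text
t 8.88 pos [ 551.3 -208.7  111.1] jaw az -37.26 down [-0.009  0.005 -1.   ] F [ 0.4 -0.1  1.9] gap 29.7 q6 13 q1 -24
r 46.0 phi 0.150 est lever -0.036 yawang 0.195  tangential F 0.37 radial F 0.11
L 0.20 dp [0.8  0.   1.09] turn x 0.3
L 0.25 dp [ 0.   -0.05  0.23] turn x 2.9
L 0.30 dp [ 0.   -0.05  0.23] turn x 2.9
L 0.35 dp [ 0.   -0.05  0.23] turn x 2.9
L 0.40 dp [ 0.   -0.05  0.23] turn x 2.9
```

Emit:
jog_arm(
  turn=[
    [0,0,0],
    [0,0,0],
    [0,0,0],
    [0,0,0],
    [0,0,0],
  ],
  dp=[
    [0.9,0,0],
    [0,0,0.3],
    [0,0,0.3],
    [0,0,0.25],
    [0,0,0.2],
  ],
  gripper=[0.68,0.68,0.68,0.68,0.68],
)

```text
clock: 9.5
eef_pos: [561.9, -216.1, 106.5]
eef_rot: [3.139, 1.566, 2.489]
wrist_force: [-0.8, 1.1, 0.3]
finger_gap: 30.3
```

```bash
python3 - <<'E'
from h import *
lev('R',[0.25,.3,.35,.4])
E
```

```text
t 9.50 pos [ 561.9 -216.1  106.5] jaw az -37.25 down [-0.003  0.003 -1.   ] F [-0.8  1.1  0.3] gap 30.3 q6 13 q1 -25
r 47.8 phi 0.424 est lever 0.245 yawang 0.195  tangential F -1.36 radial F 0.03
L 0.25 dp [ 0.35 -0.1   0.02] turn x 3.2
L 0.30 dp [ 0.   -0.05  0.23] turn x 2.9
L 0.35 dp [ 0.   -0.05  0.23] turn x 2.9
L 0.40 dp [ 0.   -0.05  0.23] turn x 2.9
```

Emit:
jog_arm(
  turn=[
    [3.2,0,0],
    [2.9,0,0],
    [2.9,0,0],
  ],
  dp=[
    [0.3,-0.1,0.1],
    [0,-0.05,0.23],
    [0,-0.05,0.23],
  ],
  gripper=[0.68,0.68,0.68],
)

```text
clock: 9.88
eef_pos: [564.9, -221.3, 103.4]
eef_rot: [-2.975, 1.565, 2.497]
wrist_force: [-0.7, 0.1, -1.3]
finger_gap: 30.1
```

```bash
python3 - <<'E'
from h import *
lev('R',[0.35,.4,.45,.5])
E
```

```text
t 9.88 pos [ 564.9 -221.3  103.4] jaw az -46.50 down [-0.004  0.003 -1.   ] F [-0.7  0.1 -1.3] gap 30.1 q6 22 q1 -25
r 47.1 phi 0.550 est lever 0.369 yawang 0.356  tangential F -0.44 radial F -0.51
L 0.35 dp [ 0.04 -0.02 -0.09] turn x -0.3
L 0.40 dp [ 0.   -0.05  0.23] turn x 2.9
L 0.45 dp [ 0.   -0.05  0.23] turn x 2.9
L 0.50 dp [ 0.   -0.05  0.23] turn x 2.9
```

Emit:
jog_arm(
  turn=[
    [2.5,0,0],
    [2.9,0,0],
  ],
  dp=[
    [0,-0.06,0.2],
    [0,-0.05,0.23],
  ],
  gripper=[0.68,0.68],
)

```text
clock: 10.12
eef_pos: [567.1, -225.1, 103.2]
eef_rot: [-2.907, 1.565, 2.467]
wrist_force: [-0.4, 1.1, -0.5]
finger_gap: 30.0
```

Emit:
jog_arm(
  turn=[
    [2.9,0,0],
  ],
  dp=[
    [0,-0.05,0.23],
  ],
  gripper=[0.68],
)

```text
clock: 10.25
eef_pos: [568.1, -227.2, 103.0]
eef_rot: [-2.852, 1.564, 2.47]
wrist_force: [-0.9, 1.3, -0.7]
finger_gap: 29.9
```

```bash
python3 - <<'E'
from h import *
lev('R',[.55,.6,.65,.7])
E
```

```text
t 10.25 pos [ 568.1 -227.2  103. ] jaw az -55.08 down [-0.005  0.004 -1.   ] F [-0.9  1.3 -0.7] gap 29.9 q6 30 q1 -25
r 47.1 phi 0.693 est lever 0.512 yawang 0.506  tangential F -1.58 radial F -0.24
L 0.55 dp [ 0.   -0.07  0.17] turn x 2.5
L 0.60 dp [ 0.   -0.05  0.23] turn x 2.9
L 0.65 dp [ 0.   -0.05  0.23] turn x 2.9
L 0.70 dp [ 0.   -0.05  0.23] turn x 2.9
```

Emit:
jog_arm(
  turn=[
    [2.5,0,0],
  ],
  dp=[
    [0,-0.06,0.2],
  ],
  gripper=[0.68],
)

```text
clock: 10.38
eef_pos: [568.8, -229.1, 102.9]
eef_rot: [-2.823, 1.564, 2.453]
wrist_force: [-0.2, 1.2, -0.4]
finger_gap: 30.0
```

Emit:
jog_arm(
  turn=[
    [2.9,0,0],
  ],
  dp=[
    [0,-0.05,0.23],
  ],
  gripper=[0.68],
)

```text
clock: 10.5
eef_pos: [569.5, -231.2, 102.8]
eef_rot: [-2.788, 1.563, 2.437]
wrist_force: [-1.4, 3.5, 0.3]
finger_gap: 29.8
```

```bash
python3 - <<'E'
from h import *
lev('R',[.65,.7])
E
```

```text
t 10.50 pos [ 569.5 -231.2  102.8] jaw az -60.66 down [-0.006  0.005 -1.   ] F [-1.4  3.5  0.3] gap 29.8 q6 35 q1 -26
r 47.0 phi 0.783 est lever 0.602 yawang 0.603  tangential F -3.80 radial F -0.21
L 0.65 dp [-0.02 -0.07  0.22] turn x 2.7
L 0.70 dp [ 0.   -0.05  0.23] turn x 2.9
```

```bash
python3 - <<'E'
from h import *
for i in range(3):
    camera("top"); s,_=st()
E
```

```text
t 10.55 pos [ 569.6 -231.4  102.8] jaw az -60.81 down [-0.006  0.005 -1.   ] F [-1.8  2.1  0.9] gap 30.1 q6 35 q1 -26
t 10.60 pos [ 569.5 -231.2  102.8] jaw az -60.61 down [-0.006  0.005 -1.   ] F [-0.5  2.7  1.2] gap 30.1 q6 35 q1 -26
t 10.65 pos [ 569.5 -231.2  102.8] jaw az -60.52 down [-0.006  0.005 -1.   ] F [-2.1  2.3  0.8] gap 30.2 q6 35 q1 -26
```

Emit:
jog_arm(
  turn=[
    [2,0,0],
  ],
  dp=[
    [0,-0.05,0.18],
  ],
  gripper=[0.68],
)

```text
clock: 10.78
eef_pos: [569.9, -232.7, 102.8]
eef_rot: [-2.774, 1.562, 2.417]
wrist_force: [-1.3, 3.8, 0.1]
finger_gap: 30.1
```

```bash
python3 - <<'E'
from h import *
for i in range(2):
    lev('R',[]);p,d=camera("side")
E
```

```text
t 10.78 pos [ 569.9 -232.7  102.8] jaw az -62.54 down [-0.006  0.006 -1.   ] F [-1.3  3.8  0.1] gap 30.1 q6 37 q1 -26
r 46.9 phi 0.816 est lever 0.634 yawang 0.636  tangential F -4.01 radial F -0.13
t 10.82 pos [ 570.  -232.9  102.8] jaw az -62.69 down [-0.006  0.006 -1.   ] F [-0.6  4.6 -0.2] gap 30.1 q6 37 q1 -26
r 46.9 phi 0.820 est lever 0.638 yawang 0.639  tangential F -4.60 radial F 0.78
```

Resistance rose from about 1.3 N to 2.8 N and then 4.6 N with the lever at about 0.6 rad. The right screw is the crossed one, so I'm backing it out.

```bash
python3 - <<'E'
from h import *
lev('R',[.55,.45,.35,.25,.15,.08],off=-8.5)
E
```

```text
t 10.88 pos [ 570.  -232.9  102.8] jaw az -62.58 down [-0.006  0.005 -1.   ] F [-0.8  5.1  1.5] gap 30.1 q6 37 q1 -26
r 46.9 phi 0.820 est lever 1.002 yawang 0.637  tangential F -5.10 radial F 0.67
L 0.55 dp [-0.   -0.11 -2.1 ] turn x -5.0
L 0.45 dp [ 0.   -0.11 -0.45] turn x -5.7
L 0.35 dp [ 0.   -0.11 -0.45] turn x -5.7
L 0.25 dp [ 0.   -0.11 -0.45] turn x -5.7
L 0.15 dp [ 0.   -0.11 -0.45] turn x -5.7
L 0.08 dp [ 0.   -0.07 -0.32] turn x -4.0
```

Emit:
jog_arm(
  turn=[
    [0,0,0],
    [0,0,0],
    [-3,0,0],
    [-4,0,0],
    [-4,0,0],
    [-4,0,0],
  ],
  dp=[
    [0,0,-0.6],
    [0,0,-0.6],
    [0,-0.05,-0.5],
    [0,-0.08,-0.32],
    [0,-0.08,-0.32],
    [0,-0.08,-0.32],
  ],
  gripper=[0.68,0.68,0.68,0.68,0.68,0.68],
)

```text
clock: 11.62
eef_pos: [553.9, -210.8, 103.8]
eef_rot: [-2.919, 1.567, 2.544]
wrist_force: [0.6, 0.3, -0.6]
finger_gap: 30.0
```

```bash
python3 - <<'E'
from h import *
lev('R',[.35,.25,.15,.08],off=-8.5)
E
```

```text
t 11.62 pos [ 553.9 -210.8  103.8] jaw az -47.04 down [-0.003  0.002 -1.   ] F [ 0.6  0.3 -0.6] gap 30.0 q6 23 q1 -24
r 45.9 phi 0.223 est lever 0.409 yawang 0.365  tangential F 0.27 radial F 0.58
L 0.35 dp [ 0.08  0.05 -0.27] turn x -0.9
L 0.25 dp [ 0.   -0.11 -0.45] turn x -5.7
L 0.15 dp [ 0.   -0.11 -0.45] turn x -5.7
L 0.08 dp [ 0.   -0.07 -0.32] turn x -4.0
```

Emit:
jog_arm(
  turn=[
    [-1,0,0],
    [-5.7,0,0],
    [-5.7,0,0],
    [-3,0,0],
  ],
  dp=[
    [0.08,0,-0.27],
    [0,-0.11,-0.45],
    [0,-0.11,-0.45],
    [0,-0.05,-0.25],
  ],
  gripper=[0.68,0.68,0.68,0.68],
)

```text
clock: 12.12
eef_pos: [541.7, -203.3, 104.0]
eef_rot: [-0.537, 1.57, -1.084]
wrist_force: [0.1, -1.3, 0.4]
finger_gap: 30.3
```

```bash
python3 - <<'E'
from h import *
lev('R',[.05,0,-0.05],off=-8.5)
E
```

```text
t 12.12 pos [ 541.7 -203.3  104. ] jaw az -31.32 down [ 0.    -0.001 -1.   ] F [ 0.1 -1.3  0.4] gap 30.3 q6 7 q1 -24
r 46.3 phi -0.089 est lever 0.096 yawang 0.091  tangential F 0.51 radial F -1.17
L 0.05 dp [ 0.1   0.01 -0.21] turn x -2.4
L 0.00 dp [ 0.   -0.05 -0.23] turn x -2.9
L -0.05 dp [ 0.   -0.05 -0.23] turn x -2.9
```

Emit:
jog_arm(
  turn=[
    [-2,0,0],
  ],
  dp=[
    [0.05,-0.03,-0.2],
  ],
  gripper=[0.68],
)

```text
clock: 12.25
eef_pos: [539.9, -202.5, 103.7]
eef_rot: [-0.337, 1.569, -0.849]
wrist_force: [2.3, -1.1, 0.2]
finger_gap: 30.0
```

Emit:
jog_arm(
  turn=[
    [-2,0,0],
  ],
  dp=[
    [0,-0.03,-0.15],
  ],
  gripper=[0.68],
)

```text
clock: 12.38
eef_pos: [538.4, -202.1, 103.8]
eef_rot: [-0.361, 1.568, -0.836]
wrist_force: [1.6, -1.2, 0.5]
finger_gap: 30.5
```

Emit:
jog_arm(
  turn=[
    [-1,0,0],
  ],
  dp=[
    [0,-0.02,-0.12],
  ],
  gripper=[0.68],
)

```text
clock: 12.5
eef_pos: [537.5, -201.9, 103.9]
eef_rot: [-0.288, 1.567, -0.745]
wrist_force: [4.6, -3.8, -1.0]
finger_gap: 30.3
```

```bash
python3 - <<'E'
from h import *
lev('R',[0,-0.05],off=-8.5)
E
```

```text
t 12.50 pos [ 537.5 -201.9  103.9] jaw az -26.17 down [ 0.003 -0.002 -1.   ] F [ 4.6 -3.8 -1. ] gap 30.3 q6 2 q1 -24
r 46.3 phi -0.184 est lever 0.000 yawang 0.001  tangential F 5.41 radial F -2.43
L 0.00 dp [ 0.09  0.05 -0.  ] turn x -0.1
L -0.05 dp [ 0.   -0.05 -0.23] turn x -2.9
```

Emit:
jog_arm(
  turn=[
    [-0.5,0,0],
  ],
  dp=[
    [0,0,-0.1],
  ],
  gripper=[0.68],
)

```text
clock: 12.62
eef_pos: [537.1, -201.9, 104.1]
eef_rot: [-0.243, 1.565, -0.691]
wrist_force: [6.2, -4.4, -1.5]
finger_gap: 30.0
```

```bash
python3 - <<'E'
from h import *
lev('R',[0,-0.05],off=-8.5)
E
```

```text
t 12.62 pos [ 537.1 -201.9  104.1] jaw az -25.66 down [ 0.004 -0.003 -1.   ] F [ 6.2 -4.4 -1.5] gap 30.0 q6 1 q1 -24
r 46.2 phi -0.193 est lever -0.008 yawang -0.008  tangential F 7.14 radial F -2.62
L 0.00 dp [0.11 0.07 0.04] turn x 0.4
L -0.05 dp [ 0.   -0.05 -0.23] turn x -2.9
```

Emit:
jog_arm(
  turn=[
    [0,0,0],
    [0,0,0],
    [0,0,0],
    [0,0,0],
    [0,0,0],
  ],
  dp=[
    [0,0,0.5],
    [0,0,0.3],
    [-3,0,0],
    [-5,0,0],
    [0,0,0],
  ],
  gripper=[0.68,0.68,0.68,0.68,0.68],
)

```text
clock: 13.25
eef_pos: [543.7, -204.7, 185.1]
eef_rot: [-1.033, 1.57, -1.481]
wrist_force: [-0.9, 0.4, -0.8]
finger_gap: 30.1
```

```bash
python3 - <<'E'
from h import *
lev('L',[0.03],z=185,off=0)
p,d=camera("wrist"); cv2.imwrite("pics/wrist7.png",p[:,:,::-1])
T=np.array(calibration("wrist")["world_from_camera"]);np.save("pics/wrist7T.npy",T)
p,d=camera("top"); cv2.imwrite("pics/top7.png",cv2.resize(p[150:310,160:420,::-1],None,fx=3,fy=3,interpolation=cv2.INTER_CUBIC))
E
```

```text
t 13.25 pos [ 543.7 -204.7  185.1] jaw az -25.68 down [ 0.    -0.001 -1.   ] F [-0.9  0.4 -0.8] gap 30.1 q6 1 q1 -24
r 102.8 phi -3.121 est lever -3.121 yawang -0.007  tangential F 0.98 radial F 0.02
L 0.03 dp [-0.   14.87  0.46] turn x 2.1
```

View pics/wrist7.png

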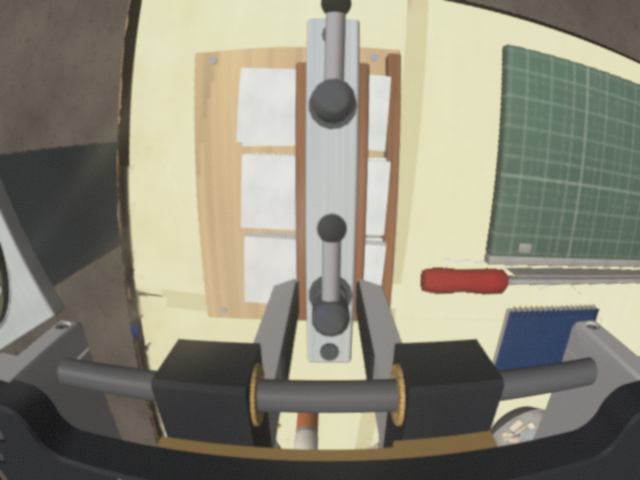

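The right lever is parked along the bridge, with its ball at (332,228) and hub at (330,318). Next is the left screw.

Emit:
jog_arm(
  turn=[
    [2,0,0],
    [0,0,0],
    [0,0,0],
    [0,0,0],
  ],
  dp=[
    [0,5,0.4],
    [0,5,0.1],
    [0,3.5,0],
    [0,0,0],
  ],
  gripper=[0.68,0.68,0.68,0.68],
)

```text
clock: 13.85
eef_pos: [607.8, -82.6, 174.5]
eef_rot: [-2.905, 1.555, 2.892]
wrist_force: [-1.1, 0.0, 0.3]
finger_gap: 29.8
```

```bash
python3 - <<'E'
from h import *
lev('L',[0.03],z=104,off=0)
T=np.array(calibration("wrist")["world_from_camera"])
p,d=camera("wrist"); cv2.imwrite("pics/wrist8.png",p[:,:,::-1])
np.save("pics/wrist8T.npy",T)
E
```

```text
t 13.85 pos [607.8 -82.6 174.5] jaw az -27.86 down [-0.015  0.004 -1.   ] F [-1.1  0.   0.3] gap 29.8 q6 17 q1 -11
r 35.1 phi 0.046 est lever 0.046 yawang 0.031  tangential F -0.94 radial F -0.49
L 0.03 dp [7.04 1.11 0.05] turn x -0.0
```

View pics/wrist8.png

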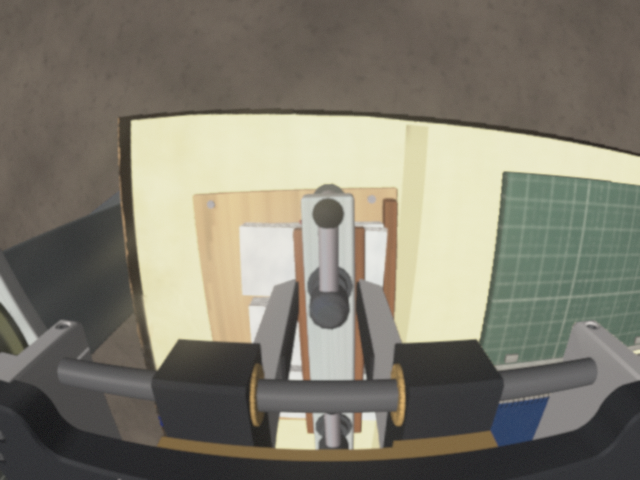

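Ball at (328,213) and hub at (330,307), both centred between the fingers. I'm moving outward and going down over the lever.

Emit:
jog_arm(
  turn=[
    [0,0,0],
    [0,0,0],
    [0,0,0],
    [0,0,0],
    [0,0,0],
  ],
  dp=[
    [0,1.1,0],
    [0,0,0],
    [3.5,0,0],
    [3,0,0],
    [0,0,0],
  ],
  gripper=[0.68,0.68,0.68,0.68,0.68],
)

```text
clock: 14.52
eef_pos: [610.5, -76.4, 107.4]
eef_rot: [-2.869, 1.554, 2.923]
wrist_force: [0.0, -0.2, 0.4]
finger_gap: 30.1
```

```bash
python3 - <<'E'
from h import *
T=np.load("pics/wrist8T.npy")
for n,u,v,z in [("ballL",328,213,125),("hubL",330,307,136)]:
    P=wpt(T,u,v,z);print(n,np.round(P,1),np.round(topress(P),1))
lev('L',[0.03,.1,.2],z=104)
E
```

```text
ballL [622.4 -52.8 125. ] [ 37.7 142.2]
hubL [ 595.9 -106.2  136. ] [37.4 82.7]
t 14.53 pos [610.5 -76.4 107.4] jaw az -28.14 down [-0.016  0.004 -1.   ] F [ 0.  -0.2  0.4] gap 30.1 q6 18 q1 -11
r 41.8 phi 0.032 est lever -0.172 yawang 0.036  tangential F 0.12 radial F -0.13
L 0.03 dp [0.32 0.42 0.84] turn x -0.3
L 0.10 dp [ 0.   -0.07  0.32] turn x 4.0
L 0.20 dp [ 0.   -0.11  0.45] turn x 5.7
```

Emit:
jog_arm(
  turn=[
    [0,0,0],
    [0,0,0],
    [0,0,0],
    [4,0,0],
    [4,0,0],
  ],
  dp=[
    [0.3,0.4,0],
    [0,0,0.4],
    [0,0,0.4],
    [0,-0.07,0.3],
    [0,-0.07,0.3],
  ],
  gripper=[0.68,0.68,0.68,0.68,0.68],
)

```text
clock: 15.15
eef_pos: [626.2, -81.8, 108.4]
eef_rot: [-2.754, 1.559, 2.894]
wrist_force: [-0.1, 0.7, -0.7]
finger_gap: 30.2
```

```bash
python3 - <<'E'
from h import *
lev('L',[.3,.4],z=104)
E
```

```text
t 15.15 pos [626.2 -81.8 108.4] jaw az -36.38 down [-0.011  0.003 -1.   ] F [-0.1  0.7 -0.7] gap 30.2 q6 26 q1 -11
r 47.3 phi 0.386 est lever 0.206 yawang 0.179  tangential F -0.62 radial F 0.42
L 0.30 dp [ 0.44 -0.17  0.43] turn x 6.9
L 0.40 dp [ 0.   -0.11  0.45] turn x 5.7
```

Emit:
jog_arm(
  turn=[
    [5,0,0],
    [4,0,0],
    [3.5,0,0],
  ],
  dp=[
    [0.4,-0.15,0.4],
    [0,-0.09,0.3],
    [0,-0.09,0.25],
  ],
  gripper=[0.68,0.68,0.68],
)

```text
clock: 15.52
eef_pos: [632.3, -90.9, 105.6]
eef_rot: [-2.578, 1.56, 2.844]
wrist_force: [-0.9, 1.1, -1.0]
finger_gap: 30.0
```

```bash
python3 - <<'E'
from h import *
lev('L',[.5,.55,.6],z=103)
E
```

```text
t 15.53 pos [632.3 -90.9 105.6] jaw az -49.31 down [-0.01   0.003 -1.   ] F [-0.9  1.1 -1. ] gap 30.0 q6 38 q1 -11
r 47.1 phi 0.617 est lever 0.436 yawang 0.405  tangential F -1.35 radial F -0.24
L 0.50 dp [ 0.26 -0.11  0.29] turn x 5.4
L 0.55 dp [ 0.   -0.05  0.23] turn x 2.9
L 0.60 dp [ 0.   -0.05  0.23] turn x 2.9
```

Emit:
jog_arm(
  turn=[
    [4.5,0,0],
    [2.9,0,0],
  ],
  dp=[
    [0.2,-0.1,0.25],
    [0,-0.05,0.23],
  ],
  gripper=[0.68,0.68],
)

```text
clock: 15.78
eef_pos: [634.8, -95.8, 104.6]
eef_rot: [-2.481, 1.561, 2.808]
wrist_force: [-0.7, 1.3, -0.5]
finger_gap: 30.4
```

Emit:
jog_arm(
  turn=[
    [2.9,0,0],
  ],
  dp=[
    [0,-0.05,0.23],
  ],
  gripper=[0.68],
)

```text
clock: 15.9
eef_pos: [635.9, -98.1, 104.9]
eef_rot: [-2.451, 1.561, 2.786]
wrist_force: [-1.1, 1.4, -1.2]
finger_gap: 30.0
```

Emit:
jog_arm(
  turn=[
    [2.9,0,0],
  ],
  dp=[
    [0,-0.05,0.23],
  ],
  gripper=[0.68],
)

```text
clock: 16.02
eef_pos: [636.8, -100.5, 105.3]
eef_rot: [-2.412, 1.561, 2.773]
wrist_force: [-0.9, 1.7, -0.6]
finger_gap: 29.9
```

```bash
python3 - <<'E'
from h import *
lev('L',[.7,.75,.8],z=102)
E
```

```text
t 16.02 pos [ 636.8 -100.5  105.3] jaw az -62.96 down [-0.009  0.003 -1.   ] F [-0.9  1.7 -0.6] gap 29.9 q6 51 q1 -12
r 47.7 phi 0.842 est lever 0.663 yawang 0.643  tangential F -1.91 radial F -0.39
L 0.70 dp [ 0.33 -0.13  0.17] turn x 3.2
L 0.75 dp [ 0.   -0.05  0.23] turn x 2.9
L 0.80 dp [ 0.   -0.05  0.23] turn x 2.9
```

Emit:
jog_arm(
  turn=[
    [3,0,0],
  ],
  dp=[
    [0.2,-0.1,0.2],
  ],
  gripper=[0.68],
)

```text
clock: 16.15
eef_pos: [637.3, -102.9, 104.0]
eef_rot: [-2.4, 1.562, 2.73]
wrist_force: [-1.0, 0.7, 2.1]
finger_gap: 30.4
```

Emit:
jog_arm(
  turn=[
    [2.9,0,0],
  ],
  dp=[
    [0,-0.06,0.23],
  ],
  gripper=[0.68],
)

```text
clock: 16.27
eef_pos: [637.9, -105.3, 104.3]
eef_rot: [-2.369, 1.562, 2.708]
wrist_force: [-1.0, 0.3, -0.9]
finger_gap: 30.0
```

Emit:
jog_arm(
  turn=[
    [2.9,0,0],
  ],
  dp=[
    [0,-0.06,0.23],
  ],
  gripper=[0.68],
)

```text
clock: 16.4
eef_pos: [638.5, -107.8, 104.7]
eef_rot: [-2.341, 1.563, 2.684]
wrist_force: [0.1, 1.2, -0.5]
finger_gap: 30.0
```

```bash
python3 - <<'E'
from h import *
lev('L',[.9,1,1.1,1.2],z=102)
E
```

```text
t 16.40 pos [ 638.5 -107.8  104.7] jaw az -72.06 down [-0.007  0.004 -1.   ] F [ 0.1  1.2 -0.5] gap 30.0 q6 59 q1 -13
r 47.9 phi 0.998 est lever 0.820 yawang 0.802  tangential F -1.23 radial F 0.22
L 0.90 dp [ 0.27 -0.2   0.36] turn x 5.6
L 1.00 dp [ 0.   -0.11  0.45] turn x 5.7
L 1.10 dp [ 0.   -0.11  0.45] turn x 5.7
L 1.20 dp [ 0.   -0.11  0.45] turn x 5.7
```

Emit:
jog_arm(
  turn=[
    [5,0,0],
    [5,0,0],
    [5,0,0],
    [5,0,0],
  ],
  dp=[
    [0.2,-0.2,0.36],
    [0.05,-0.11,0.45],
    [0.05,-0.11,0.45],
    [0.05,-0.11,0.45],
  ],
  gripper=[0.68,0.68,0.68,0.68],
)

```text
clock: 16.9
eef_pos: [637.4, -125.9, 103.0]
eef_rot: [-2.183, 1.564, 2.483]
wrist_force: [-1.1, 1.4, -0.0]
finger_gap: 29.9
```

```bash
python3 - <<'E'
from h import *
lev('L',[1.3,1.4,1.5,1.6],z=101,yawf=.9,yaw0=.08)
E
```

```text
t 16.90 pos [ 637.4 -125.9  103. ] jaw az -92.67 down [-0.005  0.004 -1.   ] F [-1.1  1.4 -0. ] gap 29.9 q6 78 q1 -14
r 48.2 phi 1.379 est lever 1.202 yawang 1.162  tangential F -1.09 radial F -1.45
L 1.30 dp [ 0.2  -0.27  0.44] turn x 5.0
L 1.40 dp [ 0.   -0.13  0.45] turn x 5.2
L 1.50 dp [ 0.   -0.13  0.45] turn x 5.2
L 1.60 dp [ 0.   -0.14  0.45] turn x 5.2
```

Emit:
jog_arm(
  turn=[
    [5,0,0],
    [5,0,0],
    [5,0,0],
    [5,0,0],
  ],
  dp=[
    [0.15,-0.25,0.44],
    [0.03,-0.16,0.45],
    [0.03,-0.16,0.45],
    [0.03,-0.16,0.45],
  ],
  gripper=[0.68,0.68,0.68,0.68],
)

```text
clock: 17.4
eef_pos: [628.4, -142.8, 102.5]
eef_rot: [-2.266, 1.566, 2.039]
wrist_force: [0.8, 0.2, -1.3]
finger_gap: 30.1
```

```bash
python3 - <<'E'
from h import *
lev('L',[1.7,1.8,1.9,2.0],z=100,yawf=.85,yaw0=.15)
E
```

```text
t 17.40 pos [ 628.4 -142.8  102.5] jaw az -113.34 down [-0.002  0.005 -1.   ] F [ 0.8  0.2 -1.3] gap 30.1 q6 97 q1 -16
r 47.7 phi 1.780 est lever 1.601 yawang 1.523  tangential F -0.65 radial F 0.51
L 1.70 dp [ 0.25 -0.24  0.43] turn x 4.1
L 1.80 dp [ 0.   -0.15  0.44] turn x 4.9
L 1.90 dp [ 0.   -0.16  0.44] turn x 4.9
L 2.00 dp [ 0.   -0.17  0.44] turn x 4.9
```

Emit:
jog_arm(
  turn=[
    [4.5,0,0],
    [4.5,0,0],
    [4.5,0,0],
    [4.5,0,0],
  ],
  dp=[
    [0.2,-0.22,0.43],
    [0.03,-0.17,0.44],
    [0.03,-0.18,0.44],
    [0.03,-0.18,0.44],
  ],
  gripper=[0.68,0.68,0.68,0.68],
)

```text
clock: 17.9
eef_pos: [614.7, -154.8, 101.7]
eef_rot: [-2.739, 1.566, 1.241]
wrist_force: [0.7, 1.2, -0.6]
finger_gap: 30.3
```

```bash
python3 - <<'E'
from h import *
lev('L',[2.1,2.2,2.3,2.4,2.5],z=100,yawf=.8,yaw0=.24)
E
```

```text
t 17.90 pos [ 614.7 -154.8  101.7] jaw az -131.96 down [ 0.002  0.005 -1.   ] F [ 0.7  1.2 -0.6] gap 30.3 q6 114 q1 -18
r 47.7 phi 2.165 est lever 1.986 yawang 1.848  tangential F -1.19 radial F -0.65
L 2.10 dp [ 0.17 -0.29  0.48] turn x 4.1
L 2.20 dp [ 0.   -0.19  0.43] turn x 4.6
L 2.30 dp [ 0.   -0.2   0.42] turn x 4.6
L 2.40 dp [ 0.   -0.2   0.42] turn x 4.6
L 2.50 dp [ 0.   -0.21  0.42] turn x 4.6
```

Emit:
jog_arm(
  turn=[
    [4.2,0,0],
    [4.5,0,0],
    [4.5,0,0],
  ],
  dp=[
    [0.15,-0.25,0.45],
    [0,-0.19,0.43],
    [0,-0.2,0.4],
  ],
  gripper=[0.68,0.68,0.68],
)

```text
clock: 18.27
eef_pos: [602.3, -159.7, 101.9]
eef_rot: [-3.091, 1.564, 0.651]
wrist_force: [1.3, 0.8, -1.4]
finger_gap: 30.0
```

```bash
python3 - <<'E'
from h import *
lev('L',[2.3,2.35,2.4,2.45],z=100,yawf=.8,yaw0=.24)
E
```

```text
t 18.27 pos [ 602.3 -159.7  101.9] jaw az -145.62 down [ 0.005  0.004 -1.   ] F [ 1.3  0.8 -1.4] gap 30.0 q6 127 q1 -18
r 47.7 phi 2.445 est lever 2.266 yawang 2.086  tangential F -1.45 radial F -0.49
L 2.30 dp [ 0.19 -0.15  0.13] turn x -0.3
L 2.35 dp [ 0.   -0.1   0.21] turn x 2.3
L 2.40 dp [ 0.   -0.1   0.21] turn x 2.3
L 2.45 dp [ 0.   -0.1   0.21] turn x 2.3
```

Emit:
jog_arm(
  turn=[
    [1,0,0],
    [2,0,0],
  ],
  dp=[
    [0.1,-0.15,0.2],
    [0,-0.1,0.21],
  ],
  gripper=[0.68,0.68],
)

```text
clock: 18.52
eef_pos: [598.4, -160.4, 101.9]
eef_rot: [2.965, 1.562, 0.37]
wrist_force: [3.0, 0.3, -1.0]
finger_gap: 30.1
```

Emit:
jog_arm(
  turn=[
    [2,0,0],
  ],
  dp=[
    [0,-0.1,0.21],
  ],
  gripper=[0.68],
)

```text
clock: 18.65
eef_pos: [596.4, -160.5, 102.0]
eef_rot: [2.976, 1.561, 0.345]
wrist_force: [5.1, 1.0, -2.6]
finger_gap: 29.9
```

```bash
python3 - <<'E'
from h import *
lev('L',[2.4,2.45,2.5],z=100,yawf=.8,yaw0=.24)
E
```

```text
t 18.65 pos [ 596.4 -160.5  102. ] jaw az -150.78 down [ 0.009  0.003 -1.   ] F [ 5.1  1.  -2.6] gap 29.9 q6 132 q1 -19
r 47.4 phi 2.569 est lever 2.389 yawang 2.176  tangential F -5.14 radial F -0.37
L 2.40 dp [ 0.2  -0.09  0.03] turn x -0.9
L 2.45 dp [ 0.   -0.1   0.21] turn x 2.3
L 2.50 dp [ 0.   -0.1   0.21] turn x 2.3
```

Emit:
jog_arm(
  turn=[
    [1.5,0,0],
  ],
  dp=[
    [0,-0.1,0.2],
  ],
  gripper=[0.68],
)

```text
clock: 18.77
eef_pos: [594.6, -160.6, 102.1]
eef_rot: [2.951, 1.56, 0.291]
wrist_force: [5.6, -0.2, -2.1]
finger_gap: 30.1
```

```bash
python3 - <<'E'
from h import *
lev('L',[2.4],z=100,yawf=.8,yaw0=.24)
camera("top")
lev('L',[2.3],z=100,off=0,yawf=0,yaw0=2.2)
E
```

```text
t 18.77 pos [ 594.6 -160.6  102.1] jaw az -152.37 down [ 0.01   0.003 -1.   ] F [ 5.6 -0.2 -2.1] gap 30.1 q6 134 q1 -19
r 47.3 phi 2.608 est lever 2.428 yawang 2.204  tangential F -5.58 radial F 0.63
L 2.40 dp [ 0.21 -0.01 -0.13] turn x -2.5
t 18.82 pos [ 594.5 -160.6  102.1] jaw az -152.45 down [ 0.011  0.003 -1.   ] F [ 6.8 -0.  -2.7] gap 30.2 q6 134 q1 -19
r 47.3 phi 2.610 est lever 2.610 yawang 2.205  tangential F -6.80 radial F 0.53
L 2.30 dp [ 0.23  0.23 -1.43] turn x -0.3
```

Emit:
jog_arm(
  turn=[
    [0,0,0],
    [0,0,0],
    [0,0,0],
  ],
  dp=[
    [0,0,-0.5],
    [0,0,-0.35],
    [0,0,0],
  ],
  gripper=[0.68,0.68,0.68],
)

```text
clock: 19.2
eef_pos: [601.8, -156.6, 102.1]
eef_rot: [2.989, 1.561, 0.327]
wrist_force: [0.1, -0.6, -0.5]
finger_gap: 30.0
```

```bash
python3 - <<'E'
from h import *
lev('L',[2.4],z=100,off=0)
p,d=camera("wrist"); cv2.imwrite("pics/wrist9.png",p[:,:,::-1])
E
```

```text
t 19.20 pos [ 601.8 -156.6  102.1] jaw az -152.52 down [ 0.009  0.003 -1.   ] F [ 0.1 -0.6 -0.5] gap 30.0 q6 134 q1 -18
r 44.5 phi 2.438 est lever 2.438 yawang 2.206  tangential F 0.07 radial F 0.57
L 2.40 dp [ 0.21  0.18 -0.14] turn x 11.1
```

View pics/wrist9.png

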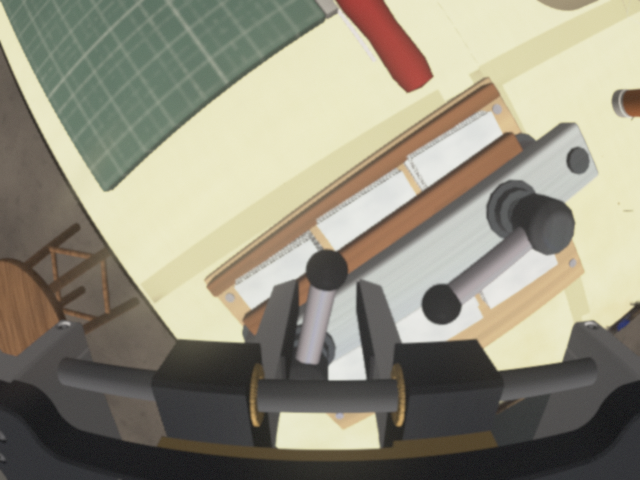

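Emit:
jog_arm(
  turn=[
    [0,0,0],
    [0,0,0],
    [0,0,0],
    [0,0,0],
    [0,0,0],
    [0,0,0],
  ],
  dp=[
    [0,0,-0.15],
    [-2,0,0],
    [-4,0,0],
    [-5,0,0],
    [-4,0,0],
    [0,0,0],
  ],
  gripper=[0.68,0.68,0.68,0.68,0.68,0.68],
)

```text
clock: 20.0
eef_pos: [600.9, -156.4, 256.0]
eef_rot: [-3.098, 1.563, 0.523]
wrist_force: [0.0, -0.1, -0.9]
finger_gap: 30.1
```

```bash
python3 - <<'E'
from h import *
st(toworld(-120,20,250))
p,d=camera("side"); cv2.imwrite("pics/side10.png",cv2.resize(p[145:305,225:425,::-1],None,fx=3.7,fy=3.7,interpolation=cv2.INTER_CUBIC))
E
```

```text
t 20.00 pos [ 600.9 -156.4  256. ] jaw az -152.54 down [ 0.007  0.004 -1.   ] F [ 0.  -0.1 -0.9] gap 30.1 q6 134 q1 -18
need dp cm (tool) [  0.51 -13.62  12.52]
```

View pics/side10.png

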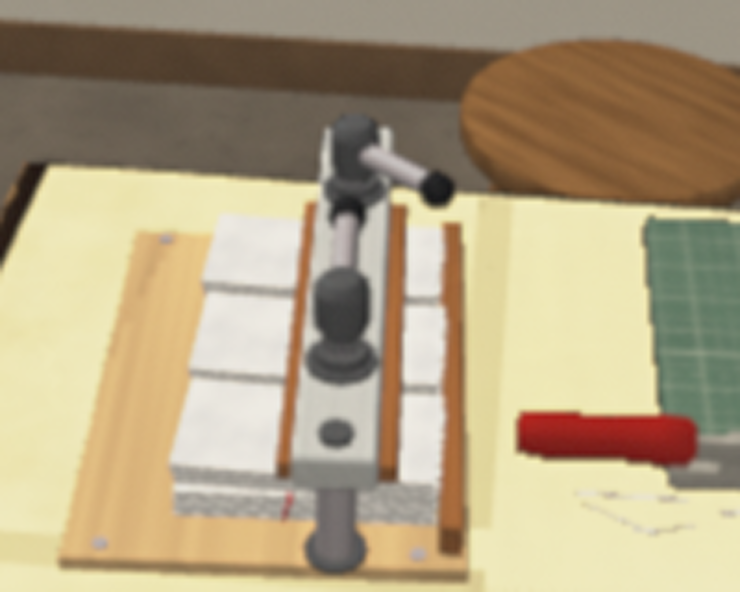

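Emit:
jog_arm(
  turn=[
    [0,0,0],
    [0,0,0],
    [0,0,0],
    [0,0,0],
    [0,0,0],
  ],
  dp=[
    [0,-3.8,3.5],
    [0,-3.8,3.5],
    [0,-3.5,3.3],
    [0,-2.5,2.3],
    [0,0,0],
  ],
  gripper=[0.68,0.68,0.68,0.68,0.68],
)

```text
clock: 20.68
eef_pos: [418.1, -91.1, 244.8]
eef_rot: [-1.224, 1.558, 2.396]
wrist_force: [0.1, -0.0, -0.6]
finger_gap: 30.0
```

```bash
python3 - <<'E'
from h import *
st()
p,d=camera("top"); cv2.imwrite("pics/top11.png",cv2.resize(p[150:310,160:420,::-1],None,fx=3,fy=3,interpolation=cv2.INTER_CUBIC))
E
```

```text
t 20.68 pos [418.1 -91.1 244.8] jaw az -152.57 down [-0.01   0.009 -1.   ] F [ 0.1 -0.  -0.6] gap 30.0 q6 135 q1 -17
```

View pics/top11.png

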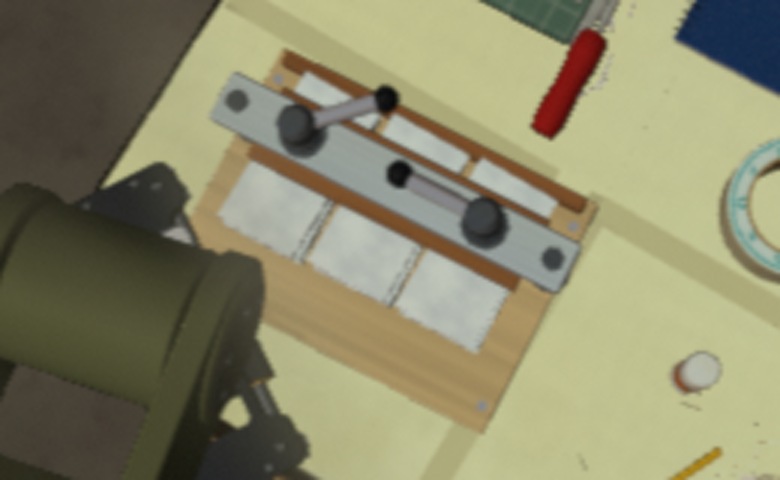

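```bash
python3 - <<'E'
from h import *
g=lambda u,v,z:topress(pt("top",160+u/3,150+v/3,z=z))
for n,b,h,zb,zh in [("L",(386,99),(296,123),118.5,129.5),("R",(399,174),(485,217),125,136)]:
    B=g(*b,zb);H=g(*h,zh);D=B-H;print(n,B,H,np.hypot(*D),np.arctan2(D[0],D[1]), "about AX",np.arctan2(*(B-AX[n])))
for n,u,v in [("LnL",217,212),("LnR",299,259),("mL",308,260),("mR",389,305),("RnL",397,305),("RnR",478,352)]: print(n,g(u,v,40))
E
```

```text
L [80.7625896  27.12617288] [34.98768038 73.8326693 ] 65.39754675768786 2.3662673874685796 about AX 2.3792296999879103
R [35.77496858 -7.14946605] [ 34.13276134 -75.92381235] 68.79394997602705 0.023873658164765978 about AX 0.004082626131097314
LnL [-40.70776597 116.22076976]
LnR [-44.40198835  43.5825612 ]
mL [-42.00710881  37.14285063]
mR [-44.67206571 -33.21189318]
RnL [-41.96119056 -38.5771511 ]
RnR [ -45.94066284 -108.76646877]
```

Left lever at about 2.37–2.38 rad, right lever at about 0.00–0.02 rad, and the middle bundle is flush with its neighbours. Nothing is touching, so I'm handing in.

```bash
python3 - <<'E'
from cell import order
print(order.sign_off())
E
```

```text
the job is handed in; nothing more can be done
None
```

The job is handed in, at about 21 s of the 72 s allowed; the hand-in reports no verdict.

- **Middle bundle:** I slid it home until it stopped against the fence (about 27 N push at the end). In the last top view its near edge lines up with both neighbours. The neighbours and the glue stick look unmoved in the pictures, and the tape roll was not touched.
- **Right screw (crossed):** It resisted at about 0.6 rad. I made one small extra step to be sure; the push never passed about 5 N. I then turned it back to its parked stop. The picture puts its lever at 0.00 to 0.02 rad.
- **Left screw (sound):** It turned freely past 0.8 rad and on to its lower stop, where the push rose to about 7 N at about 2.4 rad. After letting go, the picture puts its lever at 2.37 to 2.38 rad, within measuring error of the 2.4 stop. The board looks closed on the bundles in the side view, but I did not measure its height.

At the end the gripper was clear of everything and the wrist force was about zero. Two checks disagreed slightly: the cameras differed by 2 to 3 mm on positions, and one wrist view put the left hub about 9 mm off. I went by the top view and by feel at the stops.

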